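Hold a soil-test flask down on the touch mixer

TASK

Lift the round flask out of its cork ring, seat it upright, ball down, in the sprung ring on top of the touch mixer, and press it down about 20 mm so that the mixer would run: clearly down, but short of the bottom stop at 30 mm, and without ramming the glass. Keep it pressed like that for at least three seconds and finish still holding it down (do not let go), leaving the pot, brush and scoop where they are.

Things in the scene. Friction and masses are not known exactly. Their poses are not given: they have to be found in the camera images.
- flask_mid (a point): Point half-way up the axis of the loose, upright amber glass flask; z along the axis to the neck. Along it, from this point: foot of the ball -63 mm, ball centre -27 (ball 72 mm in diameter), bare round neck 26 mm in diameter +7 to +49, lip 32 mm in diameter to +55, rubber bung 22 mm in diameter to +63. It starts in the cork ring
- flask: The same flask, 126 mm tall, closed, bottom-heavy, about 0.15 kg; origin at the lowest point of its ball, z along the axis to the neck
- stand: Cork ring fixed on the bench in which the flask stands at the start: outer diameter 84 mm, 20 mm high, hole 44 mm. Origin at the centre of its underside. The flask's ball centre is about 44 mm above the bench there
- mixer: Touch mixer, fixed on the bench: grey rounded box 150 x 130 mm (its x, y) with a black top at 56 mm above the bench; in the middle of the top an upright steel coil spring, 66 mm wide, that carries the sprung ring. Origin at the centre of its underside; the ring's axis goes straight up from there
- cradle_seat (a point): Centre of the sprung ring, moving with it: 105 mm above the bench when up. The ring is a round bar 8 mm thick bent to a 60 mm circle (centre line), hole 52 mm, black, with a steel band round it. A flask seated in it has its ball centre 27 mm above this point, so that flask_mid is 54 mm above it
- cradle (a joint): How far the sprung ring is pressed straight down, m: 0 = up, 0.030 = bottom stop. The spring pushes back with about 4 N at the start of the travel, 11 N at 20 mm, and returns the ring when let go
- pot: Bystander: small terracotta pot, 66 mm wide, 58 mm tall, beyond the work; origin under its centre
- brush: Bystander: wooden hand brush, 62 x 152 x 46 mm, beyond the work on the left; origin under its centre
- scoop: Bystander: pale scoop with a straight handle, 75 x 182 x 58 mm, beyond the work on the right; origin under its centre

How it is judged:
By the outcome, as a careful person would: the job done as asked, in the order asked, and still so for the second after the job is handed in, while the arm keeps its last pose, push and grip.
It also fails if it takes over 48 s, if anything falls off the work surface, if the arm or the gripper's body presses on something with over 40 N, if the wrist force passes 120 N, or if a joint passes its speed limit or range.

ROBOT

A 7-joint arm with a two-finger parallel gripper is mounted at the origin on a cart in front of the work surface, level with it; the furniture and walls round the work are solid. World frame = base frame: x ahead of the robot, y to its left, z up, the work surface at z = 0. Lengths are in m, angles in rad, forces in N, time in s.
With the tool pointing down it reaches from about 0.425 to 0.875 m from the base axis. Payload 4.7 kg.
Tool frame: the origin (TCP) lies midway between the tips of the shut fingers; the grasp point (between the pads) lies 19 mm behind it; x points along the fingers, y is the direction in which the jaws open and shut, and the axes are right-handed (so a half turn about x gives the same grasp; the last joint's range is limited). The gripper opens to 87 mm and grips with 3 to 60 N. Pads are 19 mm wide; open, the fingers measure 117 mm over their backs; the gripper's body (75 mm by 190 mm) begins 51 mm behind the grasp point.
Start: joints at [-1.198, 0.321, -0.07, 1.45, 0.023, 1.371, -0.057], TCP at [0.228, 0.609, 0.223] pointing down, gripper open.
Joint ranges: [-2.86, 2.86], [-0.3, 2.09], [-1.38, 1.24], [0.06, 2.45], [-1.56, 4.7], [0.09, 2.05], [-2.69, 2.69]. Speed limits (rad/s): [2.57, 2.57, 3.14, 3.14, 3.14, 3.14, 3.14].

INTERFACE

Orientations are given as a rotation vector (axis times angle).
In Python, from bench import ctrl gives the robot as it stands. The module is installed in compiled form; this text tells all that it offers.
- The arm moves only by the shell command python3 -m jog 'ROWS' [FORCE]. ROWS is JSON, a list of rows, each an object with "rot": the turn, a rotation vector about the tool's x, y, z in units of 5 degrees (1.0 is 5 degrees), a list of three; "travel": the shift along the tool's x, y, z in units of 0.3 m (1.0 is 0.3 m), a list of three; "jaw": the closure, from -1 (fully open) to 1 (shut), so that 0 is half open. In form: [{"rot": [ax, ay, az], "travel": [tx, ty, tz], "jaw": jaw}, ...]. A call has 1 to 8 rows; each row shifts and turns the commanded pose from where the row before left it, along the tool's axes as they then stand; what a row does not reach is not made up. A row lasts 1/10 s, in which the tool goes at most 50 mm and 8.59 degrees, less where a joint would pass 70% of its speed; a pose out of reach is approached as far as the arm can. A call with a number of a shift or a turn outside -1 to 1 is refused whole. A call with a gripper value outside its range is refused whole. The fingers move at their own pace and stop on an object; FORCE is the grip in N (left out, the last holds). Time passes only in rows, so rows that do not move let the fingers close. It gives the time, the measured TCP pose, the force and the opening at its end, in the units of the state.
- ctrl.get_state(): the state, without advancing time (a new reading comes with each control period).
- ctrl.get_image(name): name is "scene" or "side" or "wrist"; returns the picture (480x640x3 uint8, red, green, blue); there is no depth.
- ctrl.camera_model(name): a dict with "mtx" (3x3 intrinsics, pixels), "k1" (the pictures are not rectified: a ray, as slopes to the right and down, at radius r is drawn at 1 + k1 r^2 times it, then the intrinsics apply), "extrinsics" (4x4, takes a point from world to camera coordinates); the wrist camera has in their place "hand_eye" (4x4, takes a point from camera to tool coordinates, whose origin is the TCP and whose axes are the tool frame's). Camera axes: x right, y up, looking along -z (the intrinsics and any distortion apply to the point x, -y, -z); pixel columns grow to the right and rows downward; lengths in m; the calibration is good to about 2 mm. A picture is of the moment at which its call begins: read the wrist's pose just before it. camera_model takes no time and is no camera call.
- ctrl.close_job(): hands the job in, once; it reports no verdict.
The state is a dict: "time": time; "joint_positions": joint angles; "qd": joint speeds; "joint_torque": joint torques, N m; "position": TCP position; "tool_rot": TCP orientation; "ft_force": force on the tool from outside, world axes, zero at the start; "torque": the same for the moment, N m; "grip_width": opening from 0.0 (shut) to 1.0 (fully open).
Only numpy, scipy, OpenCV 4.12 (cv2) and the standard library are available. Lean on these libraries where they do the work, as an engineer would, in place of code of your own. Each camera call takes 0.05 s, during which the arm holds its last target.

## Working session

There is one attempt and no reset: what is moved stays moved. The work goes in short steps, Python scripts to look and compute and a shell command to move; the robot and the scene stay as the last step left them, time stands still between calls to the robot, and variables do not carry over. Pictures are saved under pics/ and viewed, and the job is handed in when it is done.

```bash
ls; mkdir -p pics; python3 - <<'E'
from bench import ctrl
import cv2
s=ctrl.get_state()
for k,v in s.items(): print(k,v)
for n in ["scene","side","wrist"]:
    m=ctrl.camera_model(n); print(n,m)
    cv2.imwrite(f"pics/{n}0.png",cv2.cvtColor(ctrl.get_image(n),cv2.COLOR_RGB2BGR))
E
```

```text
pics
time 0.0
joint_positions [-1.19793223  0.3218448  -0.0700961   1.45170919  0.02261247  1.37080367
 -0.0569105 ]
qd [ 0.00018285  0.0012365  -0.00119923 -0.00106196  0.00190598  0.00117759
 -0.00154919]
joint_torque [-1.72096229e-04 -4.91294003e+01 -4.03813524e-01 -3.12519228e+01
 -6.37795287e-02  4.39798983e-02  1.59478177e-04]
position [0.22806979 0.60806115 0.2214303 ]
tool_rot [ 0.27993382  1.55265261 -0.28303007]
ft_force [0.02872088 0.25545946 0.48492966]
torque [-0.00523802 -0.02070839 -0.01356755]
grip_width 1.0042099418364423
scene {'mtx': array([[479.81911808,   0.        , 304.39914019],
       [  0.        , 479.81911808, 243.65733114],
       [  0.        ,   0.        ,   1.        ]]), 'k1': -0.12369167413915022, 'extrinsics': array([[-0.71481979, -0.6992515 ,  0.00894513,  0.42718501],
       [ 0.42465846, -0.42387927,  0.79999473, -0.35066671],
       [-0.55560585,  0.57565069,  0.59994035, -0.5562661 ],
       [ 0.        ,  0.        ,  0.        ,  1.        ]])}
side {'mtx': array([[536.89403056,   0.        , 317.75742694],
       [  0.        , 536.89403056
[... 207 characters left out ...]
0.86138022,  0.03293695],
       [ 0.36974371,  0.77836684,  0.50738019, -1.25992526],
       [ 0.        ,  0.        ,  0.        ,  1.        ]])}
wrist {'mtx': array([[380.84339521,   0.        , 323.59217499],
       [  0.        , 380.84339521, 241.91628966],
       [  0.        ,   0.        ,   1.        ]]), 'k1': -0.06364071736519229, 'hand_eye': array([[ 1.32955324e-03,  2.44831318e-01, -9.69564778e-01,
        -1.62223595e-01],
       [ 9.99998975e-01,  1.89511022e-04,  1.41914201e-03,
         2.98553830e-04],
       [ 5.31193620e-04, -9.69565671e-01, -2.44830815e-01,
        -6.62821604e-02],
       [ 0.00000000e+00,  0.00000000e+00,  0.00000000e+00,
         1.00000000e+00]])}
```

View pics/scene0.png

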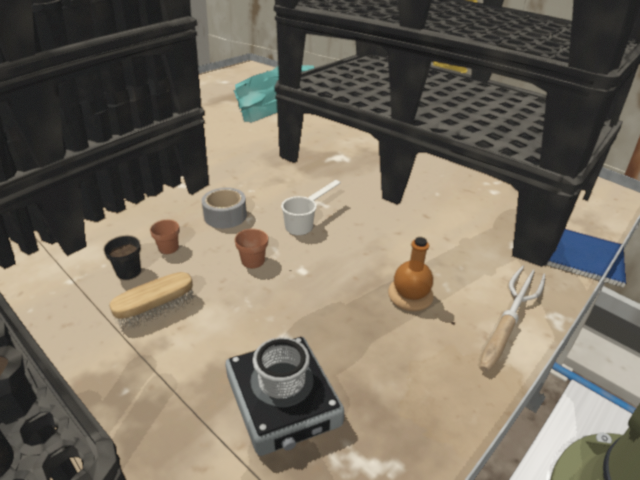

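View pics/side0.png

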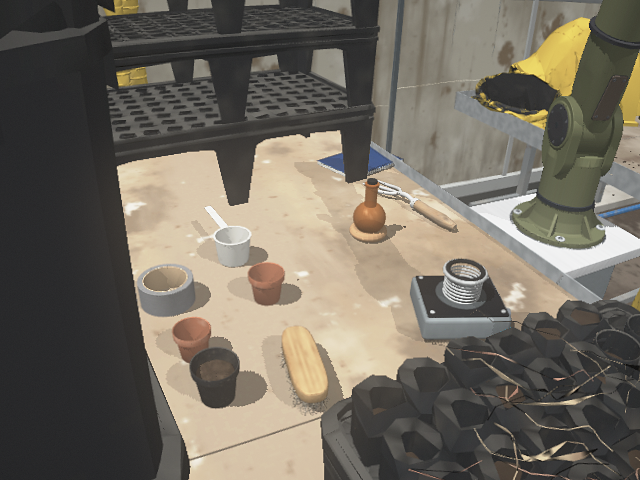

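View pics/wrist0.png

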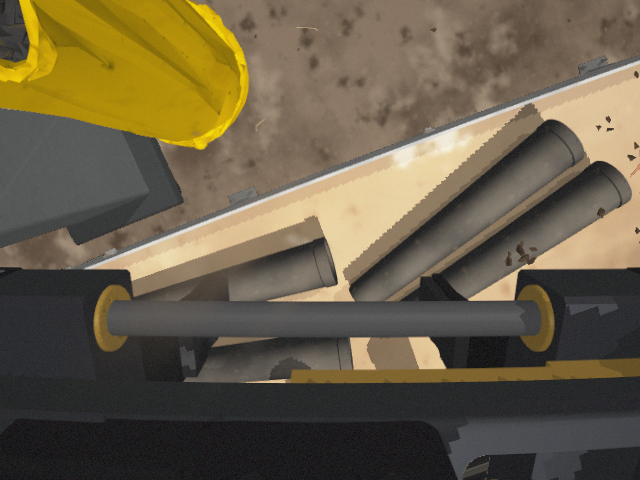

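The scene shows the flask's ball near (414,281) and its bung near (421,240), with the mixer ring near (281,354). In the side view the ball is near (369,217), the bung near (372,181) and the ring near (465,268). I'll measure these properly with colour masks.

```bash
cat > h.py <<'E'
import numpy as np, cv2
from bench import ctrl
from scipy.spatial.transform import Rotation as R
def pose(s=None):
    s=s or ctrl.get_state(); T=np.eye(4); T[:3,:3]=R.from_rotvec(s["tool_rot"]).as_matrix(); T[:3,3]=s["position"]; return T
def ray(n,uv,T=None):
    m=ctrl.camera_model(n); K=m["mtx"]
    p=cv2.undistortPoints(np.array([[uv]],float),K,np.array([m["k1"],0,0,0.]))[0,0]
    d=np.array([p[0],-p[1],-1.])
    C=np.linalg.inv(m["extrinsics"]) if n!="wrist" else T@m["hand_eye"]
    d=C[:3,:3]@d; return C[:3,3],d/np.linalg.norm(d)
def proj(n,P,T=None):
    m=ctrl.camera_model(n); E=m["extrinsics"] if n!="wrist" else np.linalg.inv(T@m["hand_eye"])
    c=E[:3,:3]@P+E[:3,3]; q=cv2.projectPoints(np.array([[[c[0],-c[1],-c[2]]]]),np.zeros(3),np.zeros(3),m["mtx"],np.array([m["k1"],0,0,0.]))[0]; return q.ravel()
def plane(n,uv,z,T=None):
    o,d=ray(n,uv,T); return o+d*(z-o[2])/d[2]
def tri(rs):
    A=np.zeros((3,3));b=np.zeros(3)
    for o,d in rs:
        M=np.eye(3)-np.outer(d,d);A+=M;b+=M@o
    x=np.linalg.solve(A,b); return x,[np.linalg.norm((np.eye(3)-np.outer(d,d))@(x-o)) for o,d in rs]
E
python3 - <<'E'
from h import *
B={}
for n,(x0,y0,x1,y1) in {"scene":(380,230,450,320),"side":(340,170,400,250)}.items():
    im=cv2.imread(f"pics/{n}0.png"); hsv=cv2.cvtColor(im,cv2.COLOR_BGR2HSV)
    m=cv2.inRange(hsv,(3,170,60),(16,255,255)); mm=np.zeros_like(m); mm[y0:y1,x0:x1]=m[y0:y1,x0:x1]
    # ball: widest part
    d=cv2.distanceTransform(mm,cv2.DIST_L2,5); 
    cl=cv2.morphologyEx(mm,cv2.MORPH_CLOSE,np.ones((9,9)));d=cv2.distanceTransform(cl,cv2.DIST_L2,5)
    _,r,_,c=cv2.minMaxLoc(d); B[n]=c
    ys,xs=np.nonzero(cl); print(n,"ball",c,r,"bbox",xs.min(),ys.min(),xs.max(),ys.max())
    for y in range(ys.min(),ys.max(),4): x=xs[ys==y]; print(y,x.min(),x.max(),end="; ")
    print()
    cv2.imwrite(f"pics/z_{n}.png",np.hstack([cv2.resize(im[a-60:a+60,b-60:b+60],(400,400),interpolation=2) for b,a in [c,((281,370) if n=="scene" else (465,285))]]))
    print("plane z=.044",plane(n,c,.044))
print(tri([ray(n,B[n]) for n in B]))
E
```

```text
scene ball (410, 289) 8.0 bbox 396 243 430 297
243 414 414; 247 414 426; 251 419 422; Traceback (most recent call last):
  File "<stdin>", line 11, in <module>
    return umr_minimum(a, axis, None, out, keepdims, initial, where)
ValueError: zero-size array to reduction operation minimum which has no identity
```

```bash
ls pics
```

```text
scene0.png
side0.png
wrist0.png
```

```bash
python3 - <<'E'
from h import *
B={}
for n,(x0,y0,x1,y1),c2 in [("scene",(380,230,450,320),(281,370)),("side",(340,170,400,250),(465,285))]:
    im=cv2.imread(f"pics/{n}0.png"); hsv=cv2.cvtColor(im,cv2.COLOR_BGR2HSV)
    c=((x0+x1)//2,(y0+y1)//2)
    m=cv2.inRange(hsv,(4,190,40),(14,255,255)); 
    mm=np.zeros_like(m); mm[y0:y1,x0:x1]=cv2.inRange(hsv,(3,165,30),(17,255,255))[y0:y1,x0:x1]
    mm=cv2.morphologyEx(mm,cv2.MORPH_CLOSE,np.ones((7,7)))
    print(hsv[c[1]+5,x0:x1:4].tolist())
    d=cv2.distanceTransform(mm,cv2.DIST_L2,5);_,r,_,b=cv2.minMaxLoc(d);print(n,b,r)
    v=im.copy(); v[mm>0]=(255,0,255)
    cr=lambda I,c:cv2.resize(I[c[1]-45:c[1]+45,c[0]-45:c[0]+45],(400,400),interpolation=cv2.INTER_NEAREST)
    cr2=lambda I,c:cv2.resize(I[c[1]-65:c[1]+65,c[0]-65:c[0]+65],(390,390),interpolation=cv2.INTER_CUBIC)
    cv2.imwrite(f"pics/z_{n}.png",np.hstack([cr(im,c),cr(v,c)])); cv2.imwrite(f"pics/m_{n}.png",cr2(im,c2))
cv2.imwrite("pics/mix.png",np.hstack([cv2.imread("pics/m_scene.png"),cv2.imread("pics/m_side.png")]))
E
```

```text
[[17, 66, 177], [18, 65, 181], [18, 63, 183], [18, 69, 171], [14, 170, 141], [14, 170, 150], [14, 171, 154], [14, 174, 151], [14, 162, 157], [14, 157, 156], [14, 170, 141], [14, 166, 132], [14, 165, 119], [14, 125, 118], [18, 62, 189], [18, 60, 190], [18, 59, 191], [19, 60, 191]]
scene (414, 281) 16.5906982421875
[[18, 58, 207], [17, 59, 212], [20, 44, 220], [19, 57, 213], [13, 135, 163], [13, 139, 176], [13, 141, 181], [13, 136, 193], [13, 139, 181], [13, 135, 177], [13, 133, 157], [13, 125, 126], [18, 61, 219], [17, 61, 218], [18, 61, 218]]
side (0, 0) 0.0
```

View pics/z_scene.png

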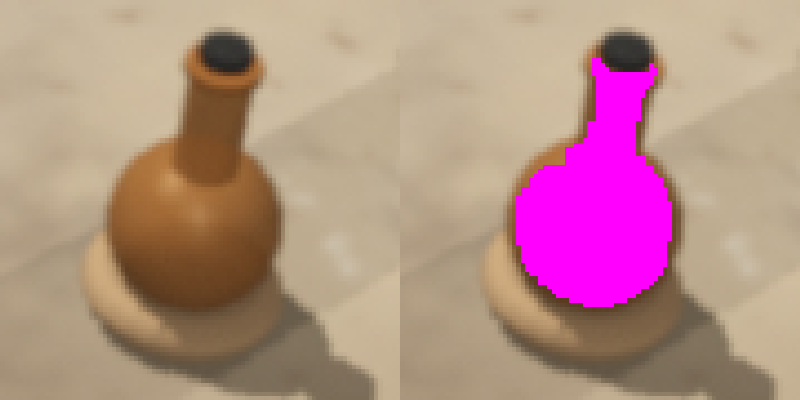

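View pics/z_side.png

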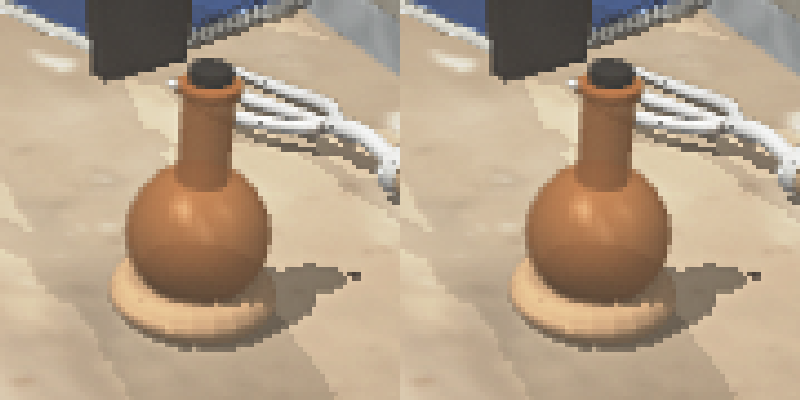

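View pics/mix.png

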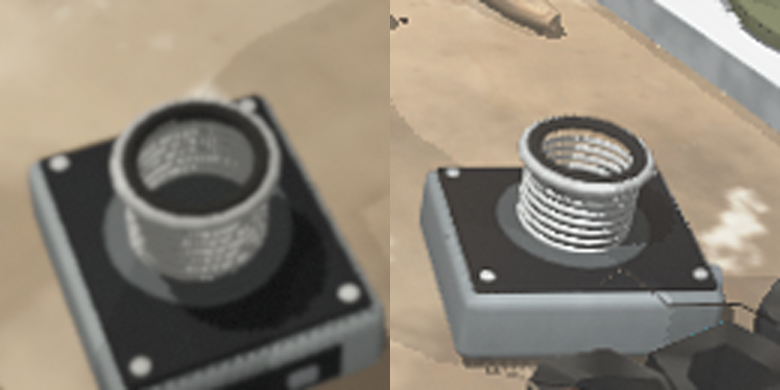

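```bash
python3 - <<'E'
from h import *
np.set_printoptions(precision=4,suppress=True)
def both(a,b,z):
    print(tri([ray("scene",a),ray("side",b)]),plane("scene",a,z),plane("side",b,z))
print("ball");both((413.3,279.7),(369.2,216.5),.044)
print("bung");both((420.6,240.1),(372.2,179.6),.134)
print("ring");both((281,357),(465.8,270.3),.107)
S=np.array([plane("scene",(216+x/3-.3,305+y/3-.3),.057) for x,y in [(59,162),(249,104),(348,292),(140,366)]])
print(S,S.mean(0))
D=np.array([plane("side",(400+(x-390)/3-.3,220+y/3-.3),.057) for x,y in [(453,172),(700,273),(487,275)]]);print(D,D[:2].mean(0))
# ellipse fit of dark ring hole/silver outline
for n,c in [("scene",(281,357)),("side",(465.8,270.3))]:
  for z,r in[(.109,.030),(.105,.026),(.105,.033)]:
    C=tri([ray("scene",(281,357)),ray("side",(465.8,270.3))])[0];C[2]=z
    P=np.array([proj(n,C+[r*np.cos(t),r*np.sin(t),0]) for t in np.linspace(0,6.28,100)]); print(n,z,r,P.min(0),P.max(0))
T=pose();print(T)
E
```

```text
ball
(array([ 0.455 , -0.1349,  0.0446]), [np.float64(0.0004983145613707079), np.float64(0.0004983145613707171)]) [ 0.455  -0.1349  0.044 ] [ 0.4541 -0.1368  0.044 ]
bung
(array([ 0.4553, -0.1344,  0.1334]), [np.float64(0.000347540386428293), np.float64(0.00034754038642821573)]) [ 0.4547 -0.1331  0.134 ] [ 0.4558 -0.1339  0.134 ]
ring
(array([0.4572, 0.19  , 0.106 ]), [np.float64(0.0006604387655240523), np.float64(0.000660438765524059)]) [0.457  0.1899 0.107 ] [0.4585 0.1921 0.107 ]
[[0.5327 0.2117 0.057 ]
 [0.4938 0.1192 0.057 ]
 [0.3827 0.1678 0.057 ]
 [0.4208 0.259  0.057 ]] [0.4575 0.1894 0.057 ]
[[0.4935 0.12   0.057 ]
 [0.4208 0.2581 0.057 ]
 [0.5322 0.2109 0.057 ]] [0.4571 0.1891 0.057 ]
scene 0.109 0.03 [258.2562 339.1075] [303.2555 374.1144]
scene 0.105 0.026 [261.406  343.2366] [300.2487 373.5579]
scene 0.105 0.033 [256.1706 339.4212] [305.4714 377.9233]
side 0.109 0.03 [447.9176 258.7882] [483.8935 278.7236]
side 0.105 0.026 [449.9474 262.0091] [481.0531 279.3395]
side 0.105 0.033 [445.7758 259.8   ] [485.2568 281.8038]
[[-0.0004  0.3511  0.9363  0.2281]
 [-0.0013  0.9363 -0.3511  0.6082]
 [-1.     -0.0014  0.0001  0.2217]
 [ 0.      0.      0.      1.    ]]
```

The two views agree to under 1 mm: flask axis at about (0.455, -0.1347), ring at about (0.4573, 0.1893). Before moving I'll check how close the shelf rack is.

```bash
python3 - <<'E'
from h import *
np.set_printoptions(precision=3,suppress=True)
for uv in [(536,260),(398,200),(290,160),(490,360)]: print("scene",uv,plane("scene",uv,0))
for uv in [(357,182),(237,205),(455,228),(330,440)]: print("side",uv,plane("side",uv,0))
# lower shelf corner nearest flask: scene(590,180) side(375,118)
print(tri([ray("scene",(585,187)),ray("side",(374,113))]))
E
```

```text
scene (536, 260) [ 0.326 -0.42   0.   ]
scene (398, 200) [ 0.673 -0.404  0.   ]
scene (290, 160) [ 1.009 -0.364  0.   ]
scene (490, 360) [ 0.272 -0.104  0.   ]
side (357, 182) [ 0.344 -0.392  0.   ]
side (237, 205) [ 0.682 -0.382  0.   ]
side (455, 228) [ 0.252 -0.084  0.   ]
side (330, 440) [0.775 0.335 0.   ]
(array([ 0.288, -0.429,  0.182]), [np.float64(0.007247668668009053), np.float64(0.007247668668009112)])
```

```bash
python3 -m jog '[{"rot":[0,0,0],"travel":[-0.012,-0.087,0.135],"jaw":-1},{"rot":[0,0,0],"travel":[-0.012,-0.087,0.135],"jaw":-1},{"rot":[0,0,0],"travel":[-0.012,-0.087,0.135],"jaw":-1},{"rot":[0,0,0],"travel":[-0.012,-0.087,0.135],"jaw":-1},{"rot":[0,0,0],"travel":[-0.012,-0.087,0.135],"jaw":-1},{"rot":[0,0,0],"travel":[-0.012,-0.087,0.135],"jaw":-1},{"rot":[0,0,0],"travel":[-0.012,-0.087,0.135],"jaw":-1},{"rot":[0,0,0],"travel":[-0.012,-0.087,0.135],"jaw":-1}]' 30; python3 -c "
from h import *
s=ctrl.get_state();print(s['joint_positions'])"
```

```text
time: 0.95
position: [0.4591, 0.2975, 0.2514]
tool_rot: [0.282, 1.552, -0.281]
ft_force: [0.1, 0.6, -0.2]
grip_width: 1.003
[-0.78872953  0.08641896  0.17666224  1.67310827 -0.01560073  1.38327347
  0.6022774 ]
```

```bash
python3 -m jog '[{"rot":[0,0,0],"travel":[0,-0.135,0.049],"jaw":-1},{"rot":[0,0,0],"travel":[0,-0.135,0.049],"jaw":-1},{"rot":[0,0,0],"travel":[0,-0.135,0.049],"jaw":-1},{"rot":[0,0,0],"travel":[0,-0.135,0.049],"jaw":-1},{"rot":[0,0,0],"travel":[0,-0.135,0.049],"jaw":-1},{"rot":[0,0,0],"travel":[0,-0.135,0.049],"jaw":-1},{"rot":[0,0,0],"travel":[0,-0.135,0.049],"jaw":-1},{"rot":[0,0,0],"travel":[0,-0.135,0.049],"jaw":-1}]'; python3 -m jog '[{"rot":[0,0,0],"travel":[0,-0.135,0.049],"jaw":-1},{"rot":[0,0,0],"travel":[0,-0.135,0.049],"jaw":-1},{"rot":[0,0,0],"travel":[0,0,0],"jaw":-1}]'
python3 - <<'E'
from h import *
np.set_printoptions(precision=4,suppress=True)
s=ctrl.get_state();T=pose(s);print(s['joint_positions'],T)
im=ctrl.get_image("wrist");cv2.imwrite("pics/wrist1.png",im[:,:,::-1])
for P in [(.455,-.1347,.1346),(.455,-.1347,.0446)]: print(proj("wrist",np.array(P),T))
E
```

```text
time: 1.75
position: [0.4542, -0.047, 0.2513]
tool_rot: [0.282, 1.552, -0.281]
ft_force: [0.8, 0.4, 0.1]
grip_width: 1.003
time: 2.05
position: [0.4525, -0.1384, 0.2517]
tool_rot: [0.288, 1.55, -0.291]
ft_force: [0.9, 0.6, 0.2]
grip_width: 0.999
[-0.4242 -0.1136  0.6205  1.8465  0.069   1.387   1.3821] [[ 0.0007  0.361   0.9326  0.4525]
 [-0.0021  0.9326 -0.361  -0.1384]
 [-1.     -0.0017  0.0014  0.2517]
 [ 0.      0.      0.      1.    ]]
[329.714  237.5015]
[328.563  216.0036]
```

View pics/wrist1.png

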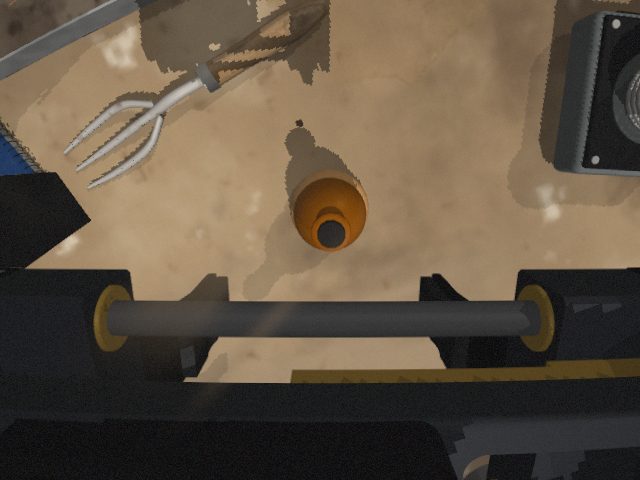

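The wrist view shows the bung at (331,234), against a predicted (330,237), which is within calibration error. I'll add 5 mm along the jaw axis and descend.

```bash
python3 -m jog '[{"rot":[0,0,0],"travel":[0.05,0.016,0],"jaw":-1},{"rot":[0,0,0],"travel":[0.1,0,0],"jaw":-1},{"rot":[0,0,0],"travel":[0.1,0,0],"jaw":-1},{"rot":[0,0,0],"travel":[0.1,0,0],"jaw":-1},{"rot":[0,0,0],"travel":[0.05,0,0],"jaw":-1},{"rot":[0,0,0],"travel":[0,0,0],"jaw":-1}]' 
python3 - <<'E'
from h import *
np.set_printoptions(precision=4,suppress=True)
print(pose())
a=ctrl.get_image("wrist");b=ctrl.get_image("side");c=ctrl.get_image("scene")
f=lambda I:cv2.resize(I[:,:,::-1],(390,390))
cv2.imwrite("pics/a2.png",np.hstack([cv2.resize(I[:,:,::-1],(390,390)) for I in (b[140:260,310:430],c[200:320,350:470])]))
cv2.imwrite("pics/w2.png",a[:,:,::-1])
E
```

```text
time: 2.7
position: [0.4536, -0.1251, 0.1289]
tool_rot: [0.28, 1.558, -0.28]
ft_force: [-0.2, -0.3, 1.8]
grip_width: 1.003
[[-0.0052  0.3491  0.9371  0.4536]
 [ 0.0006  0.9371 -0.3491 -0.1251]
 [-1.     -0.0013 -0.0051  0.1289]
 [ 0.      0.      0.      1.    ]]
```

View pics/a2.png

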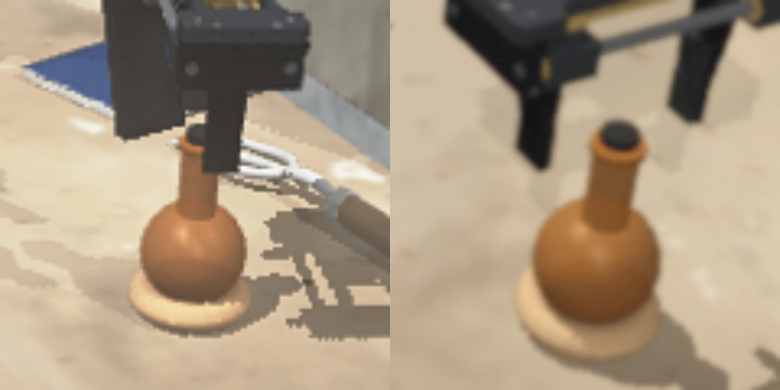

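View pics/w2.png

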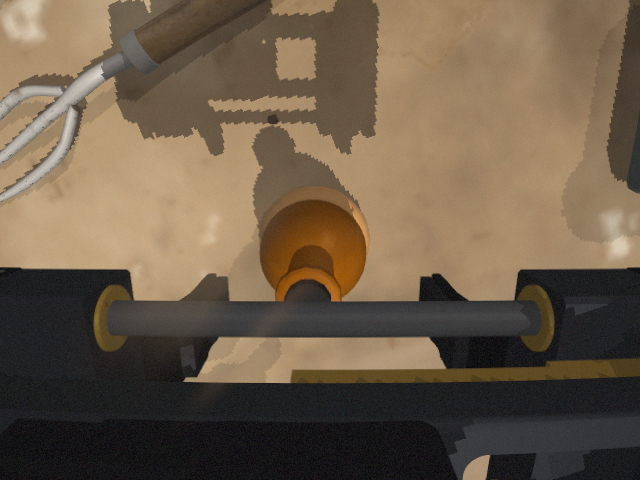

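```bash
python3 -m jog '[{"rot":[0,0,0],"travel":[0,0,0],"jaw":-1}]';python3 - <<'E'
from h import *
np.set_printoptions(precision=4,suppress=True)
s=ctrl.get_state();T=pose(s);print(s['qd'],T); print((T[:3,:3].T@(np.array([.455,-.1347,.082])-T[:3,3]))/.3)
E
```

```text
time: 2.95
position: [0.4565, -0.1267, 0.1326]
tool_rot: [0.281, 1.55, -0.28]
ft_force: [-0.0, -0.1, -0.3]
grip_width: 0.998
[ 0.0032 -0.0016  0.0017  0.0029  0.0006 -0.0019  0.0025] [[ 0.0023  0.3506  0.9365  0.4565]
 [ 0.0002  0.9365 -0.3506 -0.1267]
 [-1.      0.001   0.0021  0.1326]
 [ 0.      0.      0.      1.    ]]
[ 0.1686 -0.0268  0.0043]
```

```bash
python3 -m jog '[{"rot":[0,0,0],"travel":[0.02,-0.026,0],"jaw":-1},{"rot":[0,0,0],"travel":[0.05,0,0],"jaw":-1},{"rot":[0,0,0],"travel":[0.05,0,0],"jaw":-1},{"rot":[0,0,0],"travel":[0.03,0,0],"jaw":-1},{"rot":[0,0,0],"travel":[0.015,0,0],"jaw":-1},{"rot":[0,0,0],"travel":[0,0,0],"jaw":-1},{"rot":[0,0,0],"travel":[0,0,0],"jaw":-1}]' 
python3 - <<'E'
from h import *
np.set_printoptions(precision=4,suppress=True)
b=ctrl.get_image("side");c=ctrl.get_image("scene");print(pose())
cv2.imwrite("pics/a3.png",np.hstack([cv2.resize(I[:,:,::-1],(390,390)) for I in (b[140:260,310:430],c[200:320,350:470])]))
E
```

```text
time: 3.65
position: [0.4531, -0.1345, 0.0823]
tool_rot: [0.282, 1.552, -0.282]
ft_force: [0.4, -0.3, 0.3]
grip_width: 1.002
[[ 0.0012  0.3511  0.9364  0.4533]
 [ 0.      0.9364 -0.3511 -0.1344]
 [-1.      0.0005  0.0012  0.0825]
 [ 0.      0.      0.      1.    ]]
```

View pics/a3.png

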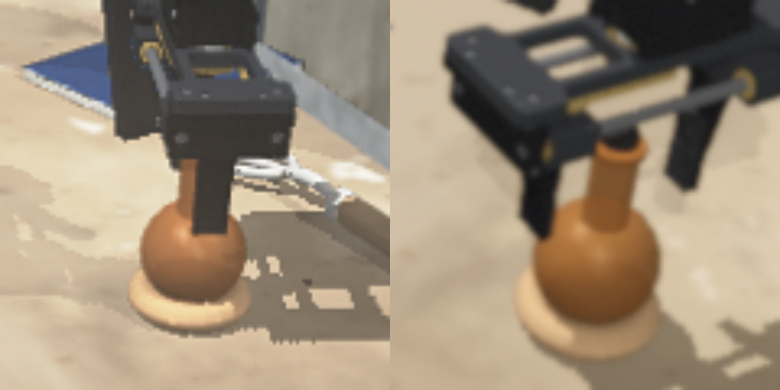

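```bash
python3 - <<'E'
from h import *
np.set_printoptions(precision=1,suppress=True)
T=pose()
for y in (.0435,.0585):
  for z in (-.0095,.0095):
    P=(T@np.array([0,y,z,1]))[:3]; print(y,z,proj("side",P),proj("scene",P))
E
python3 - <<'E'
import cv2
i=cv2.imread("pics/a3.png")
cv2.imwrite("pics/a3z.png",cv2.resize(i[120:300,100:300],(800,720))[0:600])
E
```

```text
0.0435 -0.0095 [379.1 210.5] [399.7 273.7]
0.0435 0.0095 [370.1 210.6] [393.5 267.2]
0.0585 -0.0095 [380.3 213.9] [392.3 276.1]
0.0585 0.0095 [371.3 213.9] [386.2 269.5]
```

View pics/a3z.png

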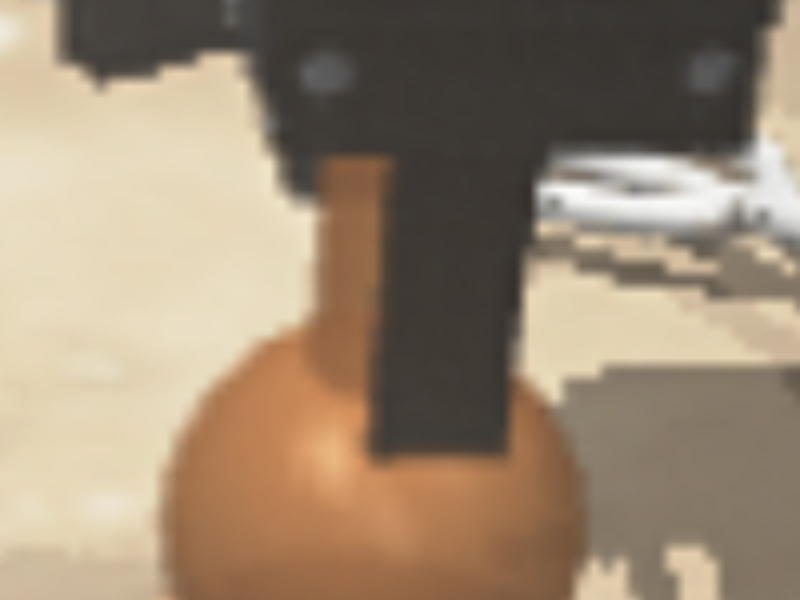

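The fingertip sits where predicted in the side view, at columns 369–380. Closing now.

```bash
python3 -m jog '[{"rot":[0,0,0],"travel":[0,0,0],"jaw":0},{"rot":[0,0,0],"travel":[0,0,0],"jaw":0.2},{"rot":[0,0,0],"travel":[0,0,0],"jaw":0.3},{"rot":[0,0,0],"travel":[0,0,0],"jaw":0.4},{"rot":[0,0,0],"travel":[0,0,0],"jaw":1},{"rot":[0,0,0],"travel":[0,0,0],"jaw":1},{"rot":[0,0,0],"travel":[0,0,0],"jaw":1}]' 35
python3 -m jog '[{"rot":[0,0,0],"travel":[0,0,0],"jaw":1},{"rot":[0,0,0],"travel":[0,0,0],"jaw":1},{"rot":[0,0,0],"travel":[0,0,0],"jaw":1}]'
python3 - <<'E'
from h import *
np.set_printoptions(precision=4,suppress=True)
b=ctrl.get_image("side");c=ctrl.get_image("scene");print(pose())
cv2.imwrite("pics/a4.png",np.hstack([cv2.resize(I[:,:,::-1],(390,390)) for I in (b[140:260,310:430],c[200:320,350:470])]))
E
```

```text
time: 4.45
position: [0.4527, -0.1343, 0.0819]
tool_rot: [0.282, 1.552, -0.281]
ft_force: [-0.2, -0.2, 0.3]
grip_width: 0.447
time: 4.75
position: [0.4527, -0.1342, 0.0819]
tool_rot: [0.282, 1.552, -0.281]
ft_force: [0.7, 0.1, -0.4]
grip_width: 0.349
[[ 0.0002  0.3511  0.9363  0.4528]
 [ 0.0001  0.9363 -0.3511 -0.1342]
 [-1.      0.0002  0.0001  0.0819]
 [ 0.      0.      0.      1.    ]]
```

View pics/a4.png

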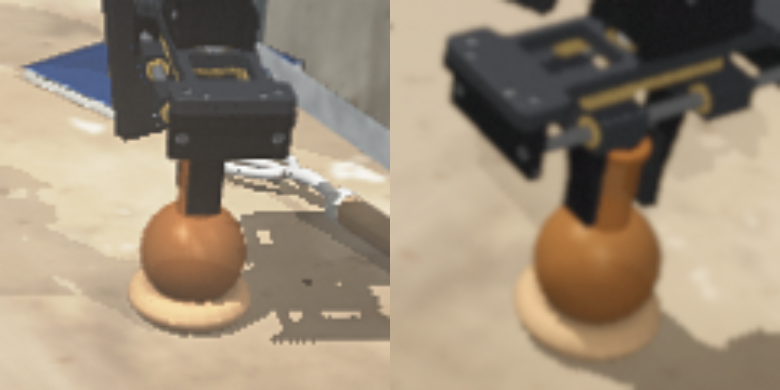

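```bash
python3 -m jog '[{"rot":[0,0,0],"travel":[0,0,0],"jaw":1},{"rot":[0,0,0],"travel":[0,0,0],"jaw":1},{"rot":[0,0,0],"travel":[0,0,0],"jaw":1}]'; python3 -m jog '[{"rot":[0,0,0],"travel":[0,0,0],"jaw":1},{"rot":[0,0,0],"travel":[0,0,0],"jaw":1},{"rot":[0,0,0],"travel":[0,0,0],"jaw":1}]'
```

```text
time: 5.15
position: [0.4527, -0.1343, 0.0819]
tool_rot: [0.282, 1.552, -0.281]
ft_force: [-0.8, 0.5, -0.3]
grip_width: 0.351
time: 5.45
position: [0.4527, -0.1343, 0.0819]
tool_rot: [0.282, 1.552, -0.281]
ft_force: [0.5, 0.9, 0.4]
grip_width: 0.346
```

The opening stopped at 0.347, about 30 mm, where I'd expect 0.30 for the bare neck. I'll look closer before lifting.

```bash
python3 - <<'E'
from h import *
b=ctrl.get_image("side");c=ctrl.get_image("scene");w=ctrl.get_image("wrist")
cv2.imwrite("pics/a5.png",np.hstack([cv2.resize(I[:,:,::-1],(400,500),interpolation=cv2.INTER_CUBIC) for I in (b[170:240,345:401],c[232:302,385:441])]))
cv2.imwrite("pics/w5.png",w[:,:,::-1])
E
```

```text
(no output)
```

View pics/a5.png

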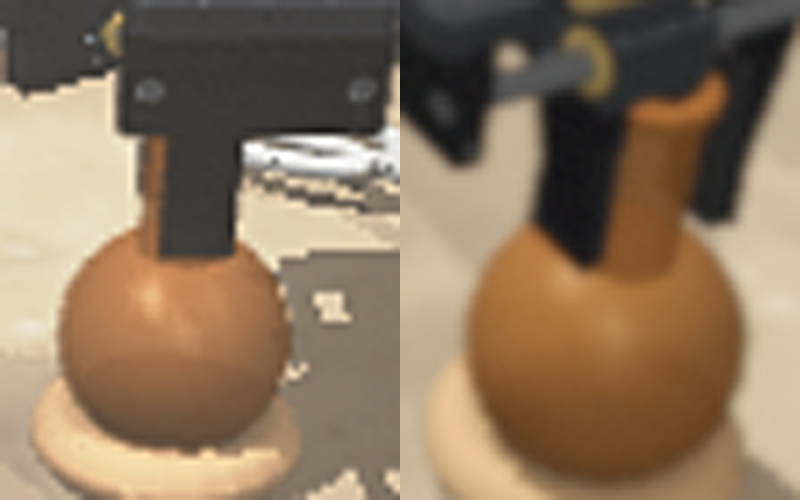

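View pics/w5.png

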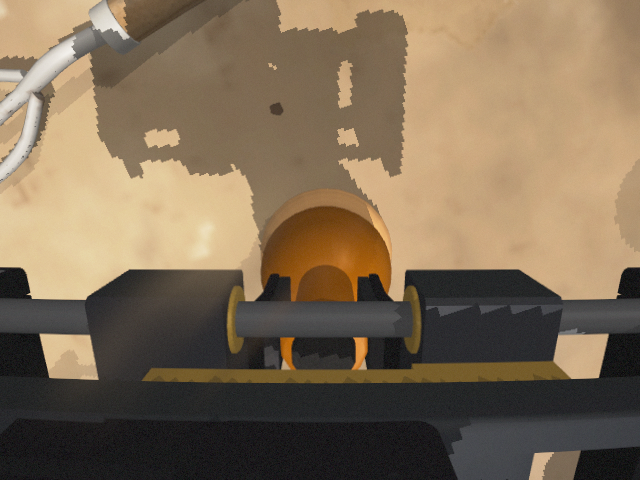

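```bash
python3 - <<'E'
from h import *
np.set_printoptions(precision=1,suppress=True)
T=np.eye(4)
for g,n in((.0435,'w2'),(.0153,'w5')):
  print(n)
  for x in (0,-.019,-.030,-.038,-.045,-.055): print(x,*[proj("wrist",np.array([x,y,z]),T) for y in(-g,g) for z in (-.0095,.0095)])
a=cv2.imread("pics/w5.png");b=cv2.imread("pics/w2.png")
cv2.imwrite("pics/wz.png",np.vstack([cv2.resize(a[260:390,225:425],(780,507))[:290+0],cv2.resize(b[260:390,170:250],(480,780))[:300,:].copy() if 0 else cv2.resize(b[265:385,165:485],(780,292))]))
E
```

```text
w2
0 [227.2 275.9] [229.9 314.6] [419.8 275.9] [417.2 314.6]
-0.019 [215.7 291.4] [219.1 334. ] [431.2 291.4] [427.8 334.1]
-0.03 [207.7 302.2] [211.7 347.4] [439.1 302.3] [435.1 347.5]
-0.038 [201.1 311.1] [205.7 358.4] [445.6 311.2] [441.1 358.5]
-0.045 [194.8 319.8] [199.8 369. ] [451.9 319.8] [446.9 369.1]
-0.055 [184.5 333.8] [190.4 386.1] [462.1 333.9] [456.2 386.2]
w5
0 [289.5 276. ] [290.5 314.8] [357.5 276. ] [356.5 314.8]
-0.019 [285.3 291.7] [286.6 334.4] [361.5 291.7] [360.3 334.4]
-0.03 [282.4 302.6] [283.9 348. ] [364.3 302.6] [362.9 348. ]
-0.038 [280.1 311.6] [281.7 359.1] [366.5 311.6] [365.  359.1]
-0.045 [277.7 320.3] [279.6 369.8] [368.8 320.3] [367.  369.9]
-0.055 [274.  334.5] [276.2 387.2] [372.4 334.5] [370.3 387.2]
```

View pics/wz.png

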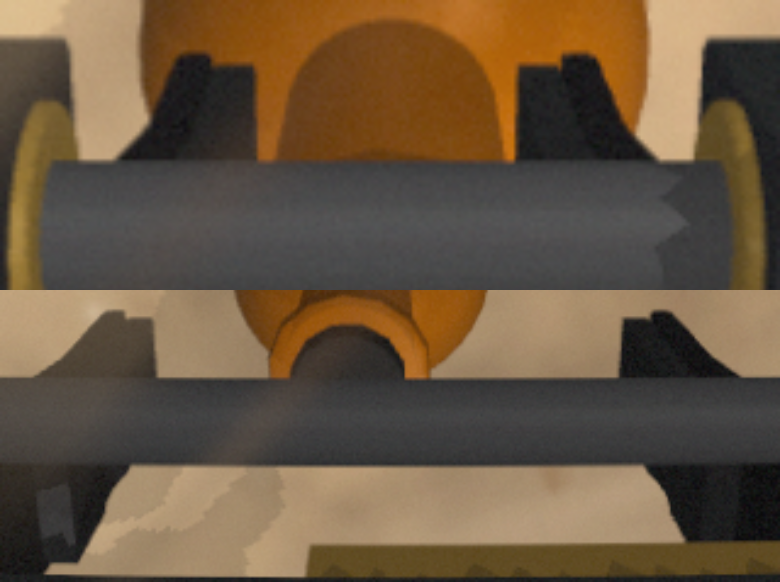

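The jaws are resting on the lip. The finger faces are flat for at least 45 mm, so any top-down grip touches the lip. The contact is firm and centred, and the tips sit about 5 mm above the ball shoulder, so they would act as a backstop when pressing. I'll keep this grip, raise the force and do a test lift.

```bash
python3 -m jog '[{"rot":[0,0,0],"travel":[0,0,0],"jaw":1},{"rot":[0,0,0],"travel":[-0.02,0,0],"jaw":1},{"rot":[0,0,0],"travel":[-0.04,0,0],"jaw":1},{"rot":[0,0,0],"travel":[-0.04,0,0],"jaw":1},{"rot":[0,0,0],"travel":[-0.05,0,0],"jaw":1},{"rot":[0,0,0],"travel":[-0.05,0,0],"jaw":1},{"rot":[0,0,0],"travel":[0,0,0],"jaw":1},{"rot":[0,0,0],"travel":[0,0,0],"jaw":1}]' 45
python3 - <<'E'
from h import *
b=ctrl.get_image("side");c=ctrl.get_image("scene");print(pose()[:3,3],ctrl.get_state()["ft_force"])
cv2.imwrite("pics/a6.png",np.hstack([cv2.resize(I[:,:,::-1],(400,500),interpolation=cv2.INTER_CUBIC) for I in (b[110:230,325:421],c[180:300,365:461])]))
E
```

```text
time: 6.4
position: [0.4531, -0.1343, 0.1424]
tool_rot: [0.282, 1.551, -0.281]
ft_force: [-0.6, 0.5, -0.6]
grip_width: 0.349
[ 0.45222495 -0.13421252  0.14137594] [ 0.29162328  0.34616579 -1.4563014 ]
```

View pics/a6.png

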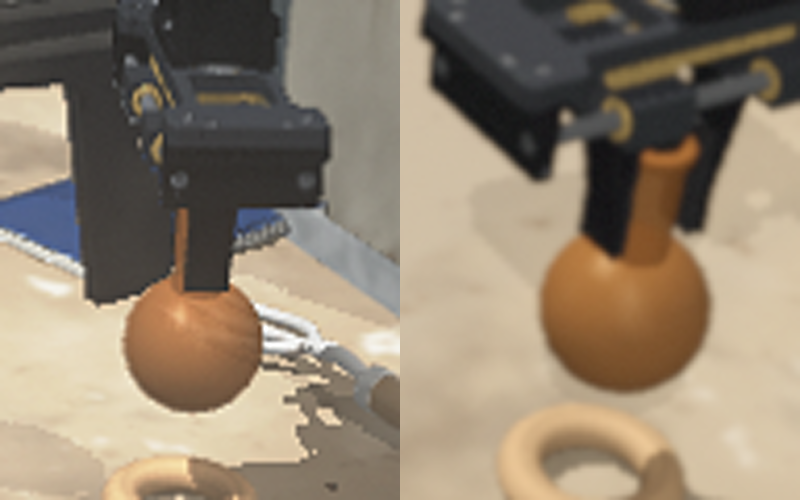

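```bash
python3 -m jog '[{"rot":[0,0,0],"travel":[-0.1,0,0],"jaw":1},{"rot":[0,0,0],"travel":[-0.1,0.02,-0.007],"jaw":1},{"rot":[0,0,0],"travel":[-0.067,0.06,-0.022],"jaw":1},{"rot":[0,0,0],"travel":[0,0.1,-0.037],"jaw":1},{"rot":[0,0,0],"travel":[0,0.1,-0.037],"jaw":1},{"rot":[0,0,0],"travel":[0,0.1,-0.037],"jaw":1},{"rot":[0,0,0],"travel":[0,0.1,-0.037],"jaw":1},{"rot":[0,0,0],"travel":[0,0.1,-0.037],"jaw":1}]'
python3 -m jog '[{"rot":[0,0,0],"travel":[0,0.1,-0.037],"jaw":1},{"rot":[0,0,0],"travel":[0,0.1,-0.037],"jaw":1},{"rot":[0,0,0],"travel":[0,0.1,-0.037],"jaw":1},{"rot":[0,0,0],"travel":[0,0.08,-0.030],"jaw":1},{"rot":[0,0,0],"travel":[0,0.04,-0.015],"jaw":1},{"rot":[0,0,0],"travel":[0,0,0],"jaw":1},{"rot":[0,0,0],"travel":[0,0,0],"jaw":1}]'
python3 -m jog '[{"rot":[0,0,0],"travel":[0,0,0],"jaw":1},{"rot":[0,0,0],"travel":[0,0,0],"jaw":1}]'
python3 - <<'E'
from h import *
np.set_printoptions(precision=4,suppress=True)
b=ctrl.get_image("side");c=ctrl.get_image("scene");print(pose(),ctrl.get_state()["ft_force"])
cv2.imwrite("pics/s7.png",b[:,:,::-1]);cv2.imwrite("pics/c7.png",c[:,:,::-1])
cv2.imwrite("pics/a7.png",np.hstack([cv2.resize(I[:,:,::-1],(400,500),interpolation=cv2.INTER_CUBIC) for I in (b[170:320,405:525],c[250:400,220:340])]))
E
```

```text
time: 7.3
position: [0.4531, 0.0523, 0.2211]
tool_rot: [0.281, 1.554, -0.282]
ft_force: [0.6, 0.1, -1.3]
grip_width: 0.344
time: 8.0
position: [0.4542, 0.184, 0.2215]
tool_rot: [0.281, 1.553, -0.284]
ft_force: [0.4, 0.1, -1.5]
grip_width: 0.345
time: 8.2
position: [0.4544, 0.1841, 0.2221]
tool_rot: [0.283, 1.552, -0.283]
ft_force: [0.2, 0.5, -1.2]
grip_width: 0.345
[[ 0.0003  0.3526  0.9358  0.4543]
 [ 0.0003  0.9358 -0.3526  0.1847]
 [-1.      0.0004  0.0002  0.2221]
 [ 0.      0.      0.      1.    ]] [ 0.2559 -0.2657 -1.3159]
```

View pics/a7.png

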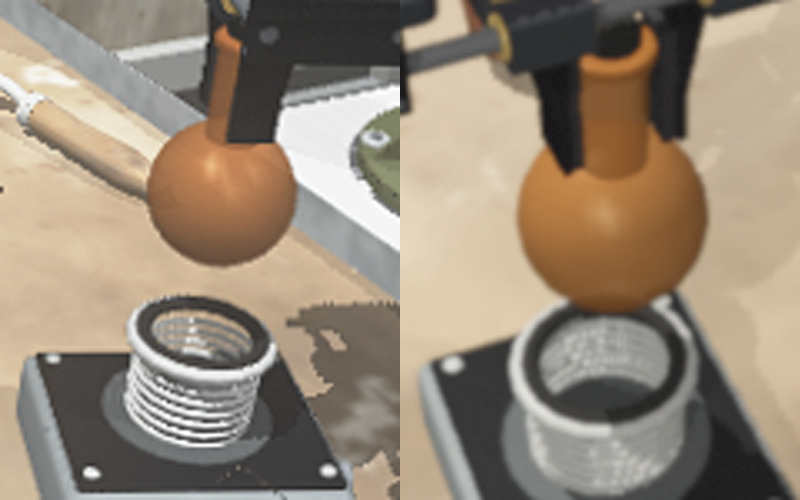

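```bash
python3 - <<'E'
from h import *
np.set_printoptions(precision=4,suppress=True)
B=tri([ray("scene",(283.4,314.6)),ray("side",(471.3,227.0))]);print(B)
T=pose();print((T[:3,:3].T@(np.array([.4573,.1893,B[0][2]])-B[0]))/.3, T[2,3]-B[0][2])
E
```

```text
(array([0.4563, 0.1837, 0.1844]), [np.float64(0.0007165479488871067), np.float64(0.0007165479488870435)])
[ 0.      0.0185 -0.0033] 0.03777991868125796
```

```bash
python3 -m jog '[{"rot":[0,0,0],"travel":[0,0.018,-0.003],"jaw":1},{"rot":[0,0,0],"travel":[0.04,0,0],"jaw":1},{"rot":[0,0,0],"travel":[0.05,0,0],"jaw":1},{"rot":[0,0,0],"travel":[0.04,0,0],"jaw":1},{"rot":[0,0,0],"travel":[0.02,0,0],"jaw":1},{"rot":[0,0,0],"travel":[0,0,0],"jaw":1},{"rot":[0,0,0],"travel":[0,0,0],"jaw":1},{"rot":[0,0,0],"travel":[0,0,0],"jaw":1}]'
python3 - <<'E'
from h import *
np.set_printoptions(precision=4,suppress=True)
b=ctrl.get_image("side");c=ctrl.get_image("scene");print(pose(),ctrl.get_state()["ft_force"])
cv2.imwrite("pics/a8.png",np.hstack([cv2.resize(I[:,:,::-1],(400,500),interpolation=cv2.INTER_CUBIC) for I in (b[170:320,405:525],c[250:400,220:340])]))
E
```

```text
time: 9.1
position: [0.4556, 0.1912, 0.1776]
tool_rot: [0.282, 1.551, -0.281]
ft_force: [-0.7, -0.4, -1.1]
grip_width: 0.347
[[ 0.0011  0.3511  0.9363  0.4556]
 [ 0.0007  0.9363 -0.3511  0.1912]
 [-1.      0.001   0.0008  0.1776]
 [ 0.      0.      0.      1.    ]] [-0.1582  0.1259 -0.3421]
```

View pics/a8.png

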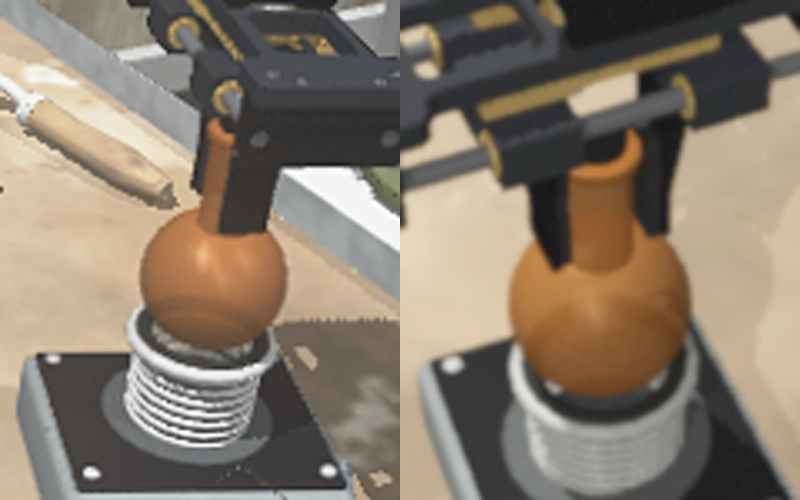

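```bash
python3 - <<'E'
from h import *
np.set_printoptions(precision=4,suppress=True)
B=tri([ray("scene",(279.65,341.15)),ray("side",(468.85,252.75))]);print(B)
T=pose();print((T[:3,:3].T@(np.array([.4573,.1893,.132])-B[0]))/.3, T[2,3]-B[0][2])
E
```

```text
(array([0.4574, 0.1906, 0.1398]), [np.float64(0.0006339156897161691), np.float64(0.0006339156897162574)])
[ 0.0259 -0.0041  0.0012] 0.0378468074249618
```

```bash
python3 -m jog '[{"rot":[0,0,0],"travel":[0.008,-0.004,0],"jaw":1},{"rot":[0,0,0],"travel":[0.008,0,0],"jaw":1},{"rot":[0,0,0],"travel":[0.008,0,0],"jaw":1},{"rot":[0,0,0],"travel":[0.008,0,0],"jaw":1},{"rot":[0,0,0],"travel":[0.006,0,0],"jaw":1},{"rot":[0,0,0],"travel":[0,0,0],"jaw":1},{"rot":[0,0,0],"travel":[0,0,0],"jaw":1}]' 50
python3 - <<'E'
from h import *
np.set_printoptions(precision=4,suppress=True)
b=ctrl.get_image("side");c=ctrl.get_image("scene");print(pose()[:3,3],ctrl.get_state()["ft_force"],ctrl.get_state()["torque"])
cv2.imwrite("pics/a9.png",np.hstack([cv2.resize(I[:,:,::-1],(400,500),interpolation=cv2.INTER_CUBIC) for I in (b[170:320,405:525],c[250:400,220:340])]))
E
```

```text
time: 9.9
position: [0.4552, 0.1903, 0.1661]
tool_rot: [0.282, 1.552, -0.281]
ft_force: [0.5, 0.8, 3.1]
grip_width: 0.34
[0.4551 0.1902 0.166 ] [1.3624 1.3623 3.1274] [ 0.3602 -0.0619  0.0411]
```

View pics/a9.png

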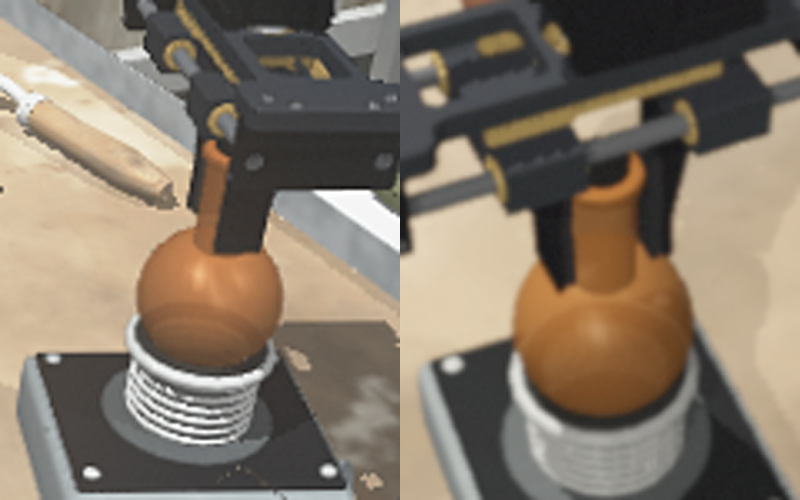

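```bash
python3 -m jog '[{"rot":[0,0,0],"travel":[0.01,0,0],"jaw":1},{"rot":[0,0,0],"travel":[0.01,0,0],"jaw":1},{"rot":[0,0,0],"travel":[0.01,0,0],"jaw":1},{"rot":[0,0,0],"travel":[0.01,0,0],"jaw":1},{"rot":[0,0,0],"travel":[0.008,0,0],"jaw":1},{"rot":[0,0,0],"travel":[0.004,0,0],"jaw":1},{"rot":[0,0,0],"travel":[0,0,0],"jaw":1},{"rot":[0,0,0],"travel":[0,0,0],"jaw":1}]'
python3 - <<'E'
from h import *
np.set_printoptions(precision=4,suppress=True)
b=ctrl.get_image("side");c=ctrl.get_image("scene");print(pose()[:3,3],ctrl.get_state()["ft_force"],ctrl.get_state()["torque"])
cv2.imwrite("pics/a10.png",np.hstack([cv2.resize(I[:,:,::-1],(400,500),interpolation=cv2.INTER_CUBIC) for I in (b[170:320,405:525],c[250:400,220:340])]))
E
```

```text
time: 10.8
position: [0.4553, 0.1903, 0.1508]
tool_rot: [0.282, 1.551, -0.28]
ft_force: [0.2, 1.9, 9.6]
grip_width: 0.348
[0.4553 0.1902 0.1509] [-1.1659  1.0012  9.0003] [0.2248 0.0637 0.0417]
```

View pics/a10.png

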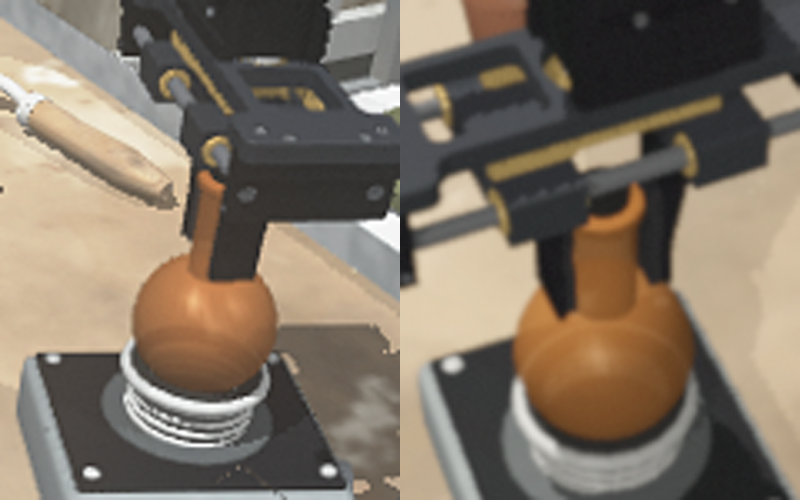

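```bash
python3 -m jog '[{"rot":[0,0,0],"travel":[0.004,0,0],"jaw":1},{"rot":[0,0,0],"travel":[0,0,0],"jaw":1},{"rot":[0,0,0],"travel":[0,0,0],"jaw":1},{"rot":[0,0,0],"travel":[0,0,0],"jaw":1},{"rot":[0,0,0],"travel":[0,0,0],"jaw":1}]'
python3 - <<'E'
from h import *
np.set_printoptions(precision=4,suppress=True)
B=tri([ray("scene",(220+203/3.333-.35,250+350/3.333-.35)),ray("side",(405+204.5/3.333-.35,170+319/3.333-.35))]);print(B)
C=B[0]
for n,o in (("scene",(220,250)),("side",(405,170))):
  f=lambda P:(proj(n,P)-o+.35)*3.333
  print(n,"ball",f(C),"lip top ctr",f(C+[0,0,.082]),"neck low",f(C+[0,0,.034]))
  # silhouette edges of neck, camera-right direction
  r=ctrl.camera_model(n)["extrinsics"][0,:3]*[1,1,0];r/=np.linalg.norm(r)
  print(" neck left edge low/high",f(C+[0,0,.036]-.013*r),f(C+[0,0,.07]-.013*r),"lip L/R",f(C+[0,0,.079]-.016*r),f(C+[0,0,.079]+.016*r))
E
```

```text
time: 11.4
position: [0.4554, 0.1903, 0.1497]
tool_rot: [0.282, 1.551, -0.28]
ft_force: [-0.7, 0.6, 9.1]
grip_width: 0.34
(array([0.4569, 0.1899, 0.1138]), [np.float64(0.0012961409285050741), np.float64(0.0012961409285050661)])
scene ball [204.1591 346.9127] lip top ctr [199.2003 200.1672] neck low [202.1838 289.1587]
 neck left edge low/high [168.2218 285.3262] [164.9002 222.9822] lip L/R [155.8225 205.6255] [242.9979 206.3403]
side ball [206.0042 321.1355] lip top ctr [234.0809 177.5917] neck low [217.4409 263.2594]
 neck left edge low/high [192.246  259.2691] [203.5076 198.8459] lip L/R [200.4072 182.3055] [265.4729 183.8672]
```

```bash
for i in 1; do :; done; python3 -m jog '[{"rot":[0,0,0],"travel":[0.002,0,0],"jaw":1},{"rot":[0,0,0],"travel":[0,0,0],"jaw":1},{"rot":[0,0,0],"travel":[0,0,0],"jaw":1},{"rot":[0,0,0],"travel":[0,0,0],"jaw":1},{"rot":[0,0,0],"travel":[0,0,0],"jaw":1},{"rot":[0,0,0],"travel":[0,0,0],"jaw":1},{"rot":[0,0,0],"travel":[0,0,0],"jaw":1},{"rot":[0,0,0],"travel":[0,0,0],"jaw":1}]'
python3 - <<'E'
from h import *
np.set_printoptions(precision=4,suppress=True)
b=ctrl.get_image("side");c=ctrl.get_image("scene");w=ctrl.get_image("wrist");print(pose()[:3,3],ctrl.get_state()["ft_force"],ctrl.get_state()["torque"])
cv2.imwrite("pics/a11.png",np.hstack([cv2.resize(I[:,:,::-1],(400,500),interpolation=cv2.INTER_CUBIC) for I in (b[215:305,430:502],c[295:385,247:319])]))
cv2.imwrite("pics/c11.png",c[:,:,::-1])
E
```

```text
time: 12.2
position: [0.4554, 0.1903, 0.1492]
tool_rot: [0.282, 1.551, -0.28]
ft_force: [-0.4, 1.3, 9.9]
grip_width: 0.343
[0.4554 0.1903 0.1492] [-1.2826  0.1344  9.5446] [0.1932 0.1476 0.0142]
```

View pics/a11.png

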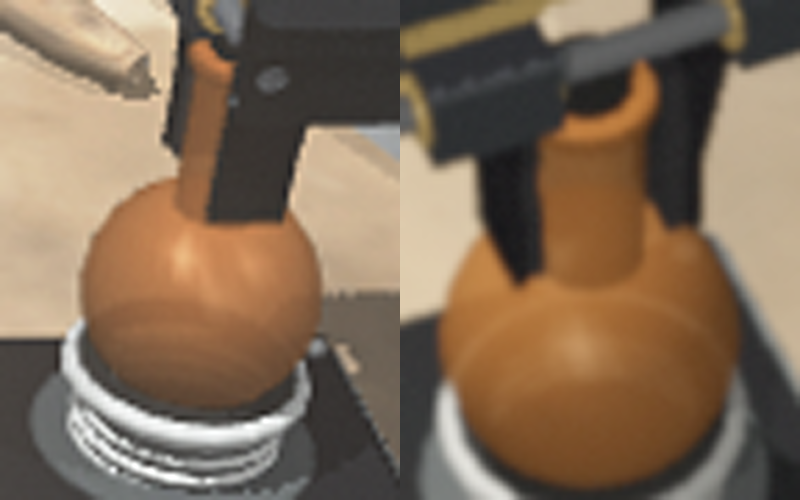

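View pics/c11.png

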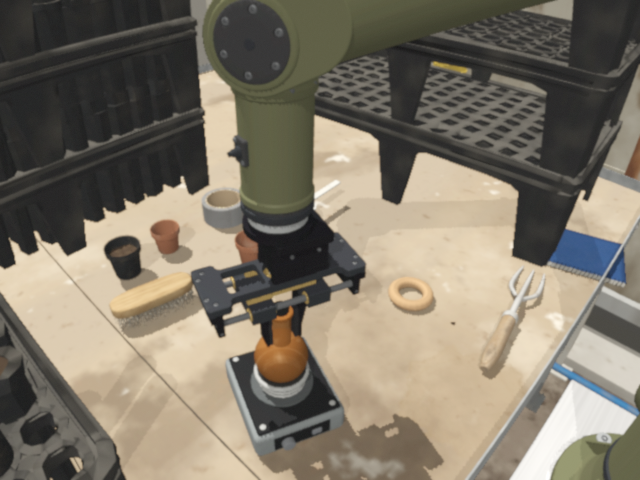

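The flask is seated and its ball is centred under the jaws to within 1 mm, so it leans no more than about 1–2°. Force plus flask weight is about 11 N, which matches roughly 20 mm of travel. Now I'll hold.

```bash
python3 -m jog '[{"rot":[0,0,0],"travel":[0,0,0],"jaw":1},{"rot":[0,0,0],"travel":[0,0,0],"jaw":1},{"rot":[0,0,0],"travel":[0,0,0],"jaw":1},{"rot":[0,0,0],"travel":[0,0,0],"jaw":1},{"rot":[0,0,0],"travel":[0,0,0],"jaw":1},{"rot":[0,0,0],"travel":[0,0,0],"jaw":1},{"rot":[0,0,0],"travel":[0,0,0],"jaw":1},{"rot":[0,0,0],"travel":[0,0,0],"jaw":1}]'
python3 -m jog '[{"rot":[0,0,0],"travel":[0,0,0],"jaw":1},{"rot":[0,0,0],"travel":[0,0,0],"jaw":1},{"rot":[0,0,0],"travel":[0,0,0],"jaw":1},{"rot":[0,0,0],"travel":[0,0,0],"jaw":1},{"rot":[0,0,0],"travel":[0,0,0],"jaw":1},{"rot":[0,0,0],"travel":[0,0,0],"jaw":1},{"rot":[0,0,0],"travel":[0,0,0],"jaw":1},{"rot":[0,0,0],"travel":[0,0,0],"jaw":1}]'
python3 -m jog '[{"rot":[0,0,0],"travel":[0,0,0],"jaw":1},{"rot":[0,0,0],"travel":[0,0,0],"jaw":1},{"rot":[0,0,0],"travel":[0,0,0],"jaw":1},{"rot":[0,0,0],"travel":[0,0,0],"jaw":1},{"rot":[0,0,0],"travel":[0,0,0],"jaw":1},{"rot":[0,0,0],"travel":[0,0,0],"jaw":1},{"rot":[0,0,0],"travel":[0,0,0],"jaw":1},{"rot":[0,0,0],"travel":[0,0,0],"jaw":1}]'
python3 -m jog '[{"rot":[0,0,0],"travel":[0,0,0],"jaw":1},{"rot":[0,0,0],"travel":[0,0,0],"jaw":1},{"rot":[0,0,0],"travel":[0,0,0],"jaw":1},{"rot":[0,0,0],"travel":[0,0,0],"jaw":1},{"rot":[0,0,0],"travel":[0,0,0],"jaw":1},{"rot":[0,0,0],"travel":[0,0,0],"jaw":1},{"rot":[0,0,0],"travel":[0,0,0],"jaw":1},{"rot":[0,0,0],"travel":[0,0,0],"jaw":1}]'
python3 - <<'E'
from h import *
b=ctrl.get_image("side");c=ctrl.get_image("scene")
cv2.imwrite("pics/a12.png",np.hstack([cv2.resize(I[:,:,::-1],(400,500),interpolation=cv2.INTER_CUBIC) for I in (b[215:305,430:502],c[295:385,247:319])]))
a=cv2.imread("pics/a11.png").astype(int);print(np.abs(a-cv2.imread("pics/a12.png")).mean())
E
```

```text
time: 13.15
position: [0.4554, 0.1903, 0.1492]
tool_rot: [0.282, 1.551, -0.28]
ft_force: [-1.6, 1.1, 8.9]
grip_width: 0.338
time: 13.95
position: [0.4554, 0.1903, 0.1492]
tool_rot: [0.282, 1.551, -0.28]
ft_force: [-0.5, 1.1, 10.1]
grip_width: 0.341
time: 14.75
position: [0.4554, 0.1903, 0.1492]
tool_rot: [0.282, 1.551, -0.28]
ft_force: [-1.1, 0.8, 8.5]
grip_width: 0.34
time: 15.55
position: [0.4554, 0.1903, 0.1492]
tool_rot: [0.282, 1.551, -0.28]
ft_force: [0.3, 0.7, 8.9]
grip_width: 0.343
0.6298791666666667
```

View pics/a12.png

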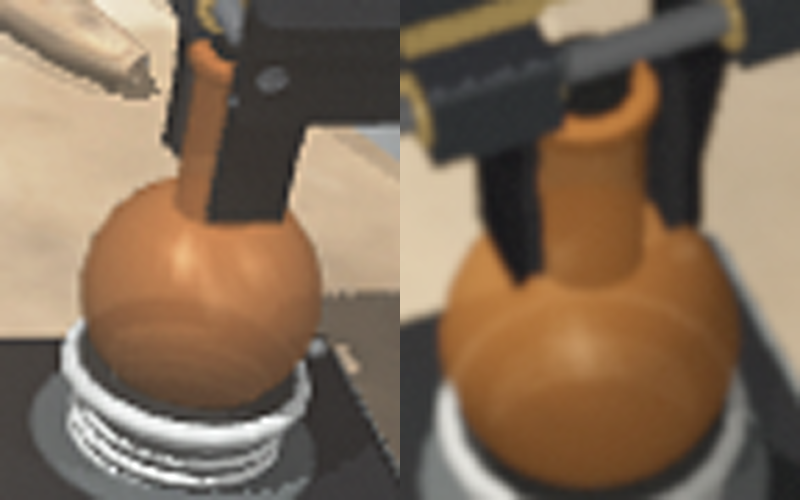

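```bash
python3 - <<'E'
from h import *
B=tri([ray("scene",(247+189.5/5.556-.4,295+338/5.556-.4)),ray("side",(430+201.5/5.556-.4,215+289.5/5.556-.4))]);print(B, .132-B[0][2])
print(ctrl.close_job())
E
```

```text
(array([0.45693205, 0.18987098, 0.11152129]), [np.float64(0.0008790524801233205), np.float64(0.0008790524801232733)]) 0.020478708160756393
the job is handed in; nothing more can be done
None
```

The flask is seated ball down in the sprung ring and pressed about 20 mm. I held it there for more than four seconds and handed the job in at about 15.7 s, with the gripper still holding it down.

**Press depth:** The last checks agree on about 20 mm, short of the 30 mm stop.
- **Cameras:** triangulating the ball gives 20.5 mm.
- **Tool height:** it gives about 20.5 mm.
- **Force:** 9–10 N at the wrist plus about 1.4 N of flask weight points to 19–20 mm.

The tool pose did not change during the hold, and pictures from its start and end were the same. No wrist reading I took was above about 10 N.

**Grip:** The jaws closed on the lip rather than the bare neck (opening about 30 mm, where the neck alone would be 26 mm). The flat fingers touch the lip in any straight-down grip. I kept it and raised the grip to 50 N, and saw no slip.

**Uprightness:** By eye the pictures suggested a lean of a few degrees. The ball-to-tool offset puts it at only 1–2°, and I did not settle the difference.

The gripper went nowhere near the pot, brush or scoop. The last scene picture shows the brush in place, but the arm partly hid the pot and scoop and I did not measure them again.

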